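# Strip the dough sheeter for the wash-up

## Robot

A 6-joint arm with a two-finger parallel gripper is mounted at the origin on the work surface. World frame = base frame: x ahead of the robot, y to its left, z up, the work surface at z = 0. Lengths are in m, angles in rad, forces in N, time in s.
With the tool pointing down it reaches from about 0.35 to 0.975 m from the base axis. Payload 4.9 kg.
Tool frame: the origin (TCP) lies between the finger pads; the fingertips stand 8 mm ahead of it and the grasp point (between the pads) lies 11 mm behind it (robot.nose_length is the z of the fingertips in the tool frame, in m); z points along the fingers, y is the line along which they close (so a half turn about z gives the same grasp; the last joint's range is limited). The gripper opens to 85 mm and grips with 20 to 120 N. Pads are 22 mm wide; open, the fingers measure 114 mm over their backs; the gripper's body (76 mm by 85 mm) begins 54 mm behind the grasp point. The pads swing forward as they close: fully open they stand 13 mm farther back than shut.
Start: joints at [1.179, 0.053, 1.613, -0, 1.476, -0.119], TCP at [0.168, 0.602, 0.239] pointing down, gripper open.
Joint ranges: [-3.01, 3.01], [-1.01, 2.22], [0.06, 2.58], [-1.02, 4.17], [0.09, 2.62], [-3.14, 3.14]. Speed limits (rad/s): [2.57, 2.57, 3.14, 3.14, 3.14, 3.14].

## Interface

Orientations are given as a 3x3 rotation matrix whose columns are the frame's x, y, z axes.
In Python, from workcell import robot gives the robot as it stands. Calls block until the motion is done:
- robot.movep(position, orientation): joint-space move of the TCP to a pose.
- robot.line_to(position, orientation=None, v=0.15, force_limit=None): straight line of the TCP; orientation=None keeps the orientation; v is the mean speed in m/s. With force_limit (N) it stops when the force on the tool has changed by that much, and returns True; else False.
- robot.movej(angles): joint-space move.
- robot.open() and robot.clamp(force=None): open the fingers fully, or close them until they stop; force is the grip in N (None keeps the last).
- robot.pause(seconds).
- robot.solve_ik(position, orientation): joint angles nearest the present ones, or None.
- robot.sense(): the state.
- robot.capture(name): name is "scene" or "side" or "wrist"; returns a dict with "frame" (480x640x3 uint8, blue, green, red), "mtx" (3x3 intrinsics, pixels), "pose" (4x4, takes a point from camera to world coordinates). Camera axes: x right, y down, z forward; pixel columns grow to the right and rows downward; lengths in m; the calibration is good to about 2 mm. A picture is of the moment at which its call begins. There is no depth.
A pose or a line that the arm cannot do raises robot.PlanningError and nothing moves.
- robot.finish_job(): hands the job in; it is judged then, once.
Trained networks look in a picture, given as the dict that the camera call returned (one of the last four; its "shot" number tells which), for a name from the list of things; names that differ only in an ending like _2 or _b are one class to them, and where a whole thing is asked for, a point or a joint stands for the part that bears it (a point fixed in the world has none). Each returns a list of dicts, best first, with "conf" (0 to 1); they miss things now and then, are a little off and sometimes report something else, mostly with a low value. They report only what shows in the picture. A call takes as long as a camera call. They do not tell look-alikes from the thing itself.
- robot.regions_of(picture, name): "region" (480x640 bool, what is visible of it).
- robot.tip_of(picture, name): "centre" ([x, y, z] in m, in world coordinates, good to about 4 mm: a listed point, or the origin of a listed thing).
The state is a dict: "clock": time; "q": joint angles; "joint_velocities": joint speeds; "joint_efforts": joint torques, N m; "eef_pos": TCP position; "eef_rot": TCP orientation; "ft_force": force on the tool from outside, world axes, zero at the start; "torque": the same for the moment, N m; "grip_width": finger opening in m; "grip_force": force on a finger pad.
Only numpy, scipy, OpenCV 4.12 (cv2) and the standard library are available. Lean on these libraries where they do the work, as an engineer would, in place of code of your own. Each camera call takes 0.05 s, during which the arm holds its last target. There are 200 camera calls.

## Task

Strip the dough sheeter for the wash-up: switch it off first by pushing its lever fully to the rear, then take every knob off its spindle by twisting it to and fro while pulling gently, because a straight hard pull drags the sprung spindle up and damages it, and put the knobs in the blue wash pan. Also roll the loose roller along in its tray until its red wear line is uppermost, and leave it lying in the tray on that flat for inspection; leave the oil bottle and pepper mill where they stand.

Things in the scene. Friction and masses are not known exactly. Their poses are not given: they have to be found in the camera images.
- sheeter: Bench dough sheeter, fixed, white and steel. Origin: under the centre of its control deck; x to the machine's rear (away from the robot), z up. Deck: flat white box 150 (x) by 390 (y) mm, top 70 mm up; behind it, x = 75 to 245 mm, cheeks 125 mm and rollers 113 mm high. Spindles stand on the deck at x = 0, y = -130, -40, 50 mm; main switch pivot at x = -20, y = 155 mm.
- switch (a joint): Main switch: a toggle lever with a red ball. 0 rad: leans 0.5 rad to the front (towards the robot), ON; 1.0 rad: leans 0.5 rad to the rear, OFF. Turns about the deck's y axis, stays where it is left, needs about 1 N at the ball. Its pivot is 92 mm above the bench.
- switch_tip (a point): Centre of the switch lever's red ball (26 mm across), 80 mm from the pivot.
- knob1: Control knob 1: black, ribbed, round, 40 mm across, 34 mm high, red disc on top; 80 g. Origin: centre of its underside, z out of its top. Starts pressed onto spindle 1, underside on the deck, 70 mm above the bench. The friction fit holds it until it has risen about 18 mm relative to the spindle. It can be turned any way. May be absent.
- knob2: Control knob 2: black, ribbed, round, 40 mm across, 34 mm high, blue disc on top; 80 g. Origin: centre of its underside, z out of its top. Starts pressed onto spindle 2, underside on the deck, 70 mm above the bench. The friction fit holds it until it has risen about 18 mm relative to the spindle. It can be turned any way. May be absent.
- knob3: Control knob 3: black, ribbed, round, 40 mm across, 34 mm high, yellow disc on top; 80 g. Origin: centre of its underside, z out of its top. Starts pressed onto spindle 3, underside on the deck, 70 mm above the bench. The friction fit holds it until it has risen about 18 mm relative to the spindle. It can be turned any way. May be absent.
- spindle1 (a joint): Lift of spindle 1 (steel, 22 mm tall, brass spring pads), m. It cannot turn. Sprung along its axis: 0 at rest, 2.5 mm of lift per 10 N of pull; above 5 mm (20 N) it is damaged. Its knob pulled straight holds with 25 to 40 N; while the knob is turned at about 1 rad/s it slides off at 5 to 10 N, a few mm/s.
- spindle2 (a joint): Lift of spindle 2 (steel, 22 mm tall, brass spring pads), m. It cannot turn. Sprung along its axis: 0 at rest, 2.5 mm of lift per 10 N of pull; above 5 mm (20 N) it is damaged. Its knob pulled straight holds with 25 to 40 N; while the knob is turned at about 1 rad/s it slides off at 5 to 10 N, a few mm/s.
- spindle3 (a joint): Lift of spindle 3 (steel, 22 mm tall, brass spring pads), m. It cannot turn. Sprung along its axis: 0 at rest, 2.5 mm of lift per 10 N of pull; above 5 mm (20 N) it is damaged. Its knob pulled straight holds with 25 to 40 N; while the knob is turned at about 1 rad/s it slides off at 5 to 10 N, a few mm/s.
- wash_pan: Blue plastic wash pan, fixed, 260 (x) by 180 (y) by 50 mm high, walls and floor 5 mm thick. Origin: centre of its underside; z up.
- tray: Aluminium tray, fixed, 260 (x) by 180 (y) by 22 mm high, walls and floor 5 mm thick, in which the loose roller lies with its axis about along the tray's y, free to roll along x. Origin: centre of its underside; z up.
- rollerA: Loose white roller, 16-sided, 44 mm across flats, 120 mm long, 12 mm journals 15 mm long at both ends; 300 g. Origin: mid-axis; y along the axis, z out through the flat with the red wear line (7.5 mm wide, full length). Rests on a flat (0.39 rad apart, 8.7 mm of rolling each). Only one of rollers A and B, alike but for how they lie turned, is present; the other is absent.
- rollerB: Loose white roller, 16-sided, 44 mm across flats, 120 mm long, 12 mm journals 15 mm long at both ends; 300 g. Origin: mid-axis; y along the axis, z out through the flat with the red wear line (7.5 mm wide, full length). Rests on a flat (0.39 rad apart, 8.7 mm of rolling each). Only one of rollers A and B, alike but for how they lie turned, is present; the other is absent.
- oil: Bystander: amber bottle, 52 mm across, 130 mm high, standing. Origin at its foot.
- mill: Bystander: dark wooden pepper mill, 54 mm across, 130 mm high, standing. Origin at its foot.
Things that resemble listed ones, but are neither listed nor needed, are in the scene too. Leave any turquoise look-alike of the rollerB alone. Leave any brown look-alike of the knob3 alone.

How it is judged:
By the outcome, as a careful person would: the job done as asked, in the order asked, and still so for the second after the job is handed in, with the robot touching nothing.
Of knob1, knob2, knob3 only 2 to 3 are there at a start; the rules pass over those that are not, and their reading is None.
Of rollerA, rollerB only 1 to 1 are there at a start; the rules pass over those that are not, and their reading is None.
At some moment in a run one of rollerA, rollerB may be knocked a few centimetres aside while the robot is not near it.
Once in a run the grip may slacken for a moment while it holds something.
It also fails if it takes over 210 s, if anything falls off the work surface, if the arm or the gripper's body presses on something with over 40 N, if the wrist force passes 120 N, or if a joint passes its speed limit or range.

## Working session

There is one attempt and no reset: what is moved stays moved. The work goes in short steps, each a Python script; the robot and the scene stay as the last script left them, time stands still between calls to the robot, and variables do not carry over. Pictures are saved under pics/ and viewed, at most 14 in all, crops included, and the job is handed in when it is done.

```bash
mkdir -p pics; ls
cat > h.py <<'E'
import numpy as np, cv2
from workcell import robot
def shot(name, fn):
    p=robot.capture(name); cv2.imwrite('pics/'+fn,p['frame']); return p
def proj(p,X):
    T=np.linalg.inv(p['pose']); c=T[:3,:3]@np.asarray(X,float)+T[:3,3]; u=p['mtx']@c; return u[:2]/u[2]
def ray(p,uv):
    d=np.linalg.inv(p['mtx'])@np.array([uv[0],uv[1],1.]); d=p['pose'][:3,:3]@d; return p['pose'][:3,3],d/np.linalg.norm(d)
def atz(p,uv,z):
    o,d=ray(p,uv); return o+d*(z-o[2])/d[2]
def tri(obs):
    A=np.zeros((3,3));b=np.zeros(3)
    for p,uv in obs:
        o,d=ray(p,uv);M=np.eye(3)-np.outer(d,d);A+=M;b+=M@o
    return np.linalg.solve(A,b)
def down(yaw):  # tool x at angle yaw, z down
    c,s=np.cos(yaw),np.sin(yaw); return np.array([[c,s,0],[s,-c,0],[0,0,-1.]])
E
python3 - <<'E'
from h import *
s=robot.sense(); print(s['clock'],s['eef_rot'].round(2) if hasattr(s['eef_rot'],'round') else s['eef_rot'])
a=shot('scene','scene0.png'); b=shot('side','side0.png')
cv2.imwrite('pics/both.png',np.vstack([cv2.resize(x['frame'],(400,300)) for x in (a,b)]))
for p in(a,b):
    print(p['pose'].round(3).tolist(),p['mtx'].tolist())
    for n in ['sheeter','switch_tip','knob1','knob2','knob3','wash_pan','tray','rollerA','oil','mill']:
        print(n,[(np.round(r['centre'],3).tolist(),round(r['conf'],2),proj(p,r['centre']).round().tolist()) for r in robot.tip_of(p,n)])
E
```

```text
pics
0.0 [[-0.96  0.27 -0.  ]
 [ 0.27  0.96 -0.  ]
 [ 0.   -0.   -1.  ]]
[[0.287, 0.719, -0.633, 1.475], [0.958, -0.205, 0.201, -0.264], [0.015, -0.664, -0.748, 1.231], [0.0, 0.0, 0.0, 1.0]] [[607.0007814461171, 0.0, 315.7761790664388], [0.0, 607.0007814461171, 232.69054119185475], [0.0, 0.0, 1.0]]
sheeter [([0.59, 0.218, 0.003], 0.71, [388.0, 263.0])]
switch_tip [([0.544, 0.381, 0.165], 0.54, [450.0, 195.0])]
knob1 [([0.594, 0.27, 0.066], 0.88, [411.0, 244.0]), ([0.581, 0.178, 0.072], 0.82, [375.0, 247.0]), ([0.442, 0.307, 0.004], 0.57, [399.0, 216.0])]
knob2 [([0.594, 0.27, 0.066], 0.88, [411.0, 244.0]), ([0.581, 0.178, 0.072], 0.82, [375.0, 247.0]), ([0.442, 0.307, 0.004], 0.57, [399.0, 216.0])]
knob3 [([0.594, 0.27, 0.066], 0.88, [411.0, 244.0]), ([0.581, 0.178, 0.072], 0.82, [375.0, 247.0]), ([0.442, 0.307, 0.004], 0.57, [399.0, 216.0])]
wash_pan [([0.572, -0.342, 0.007], 0.76, [170.0, 306.0])]
tray [([0.538, -0.114, -0.005], 0.89, [259.0, 278.0])]
rollerA []
oil [([0.412, 0.146, 0.002], 0.7, [341.0, 220.0])]
mill [([0.754, -0.125, -0.003], 0.81, [276.0, 350.0])]
[[-0.97, -0.19,
[... 423 characters left out ...]
[0.591, 0.268, 0.069], 0.71, [262.0, 336.0]), ([0.58, 0.178, 0.067], 0.64, [281.0, 299.0])]
knob2 [([0.44, 0.308, 0.0], 0.9, [333.0, 388.0]), ([0.591, 0.268, 0.069], 0.71, [262.0, 336.0]), ([0.58, 0.178, 0.067], 0.64, [281.0, 299.0])]
knob3 [([0.44, 0.308, 0.0], 0.9, [333.0, 388.0]), ([0.591, 0.268, 0.069], 0.71, [262.0, 336.0]), ([0.58, 0.178, 0.067], 0.64, [281.0, 299.0])]
wash_pan [([0.567, -0.342, -0.005], 0.78, [341.0, 158.0]), ([0.588, 0.222, -0.0], 0.74, [273.0, 333.0])]
tray [([0.538, -0.114, 0.002], 0.71, [333.0, 220.0])]
rollerA []
oil [([0.407, 0.153, -0.0], 0.96, [364.0, 324.0]), ([0.585, 0.223, -0.004], 0.58, [274.0, 335.0])]
mill [([0.75, -0.127, -0.006], 0.96, [252.0, 202.0])]
```

View pics/scene0.png

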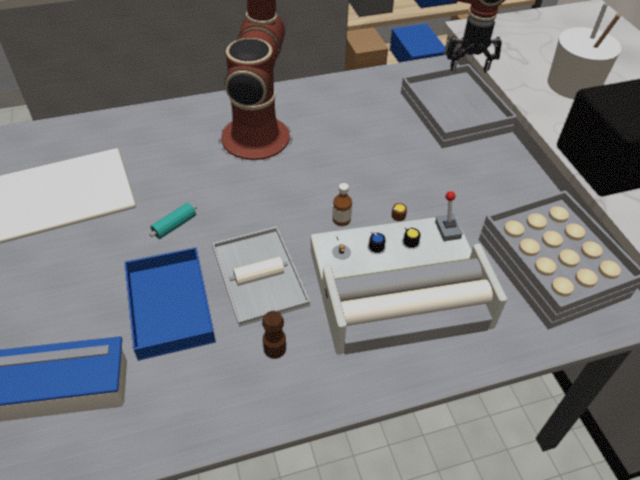

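View pics/side0.png

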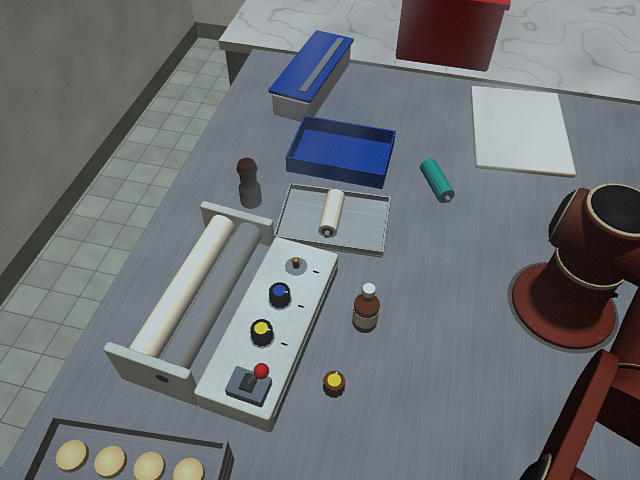

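Both views show knob2 (blue disc, scene 377,241 / side 280,295) and knob3 (yellow disc, scene 412,236 / side 262,330) on the deck. Spindle 1 is bare (scene 341,250), so knob1 is absent. The yellow-topped knob on the bench (scene 399,211 / side 334,383) has a brown body, so it is the look-alike and stays put. The white roller is in the tray (scene 258,270) with no red line visible. The turquoise one (173,220) is also a look-alike. I'll take two wrist views over the deck, with an enlarged crop to confirm.

```bash
cat >> h.py <<'E'
def blob(p,col,near,rad=25):
    hsv=cv2.cvtColor(p['frame'],cv2.COLOR_BGR2HSV)
    R={'yellow':((20,120,100),(35,255,255)),'blue':((100,140,60),(125,255,255)),'red':((0,150,60),(8,255,255))}[col]
    m=cv2.inRange(hsv,*R)
    if col=='red': m|=cv2.inRange(hsv,(172,150,60),(180,255,255))
    k=np.zeros_like(m); cv2.circle(k,tuple(int(round(v)) for v in near),rad,255,-1); m&=k
    n,l,s,c=cv2.connectedComponentsWithStats(m)
    if n<2: return None
    i=1+np.argmax(s[1:,4]); return c[i],int(s[i,4])
E
python3 - <<'E'
from h import *
R=down(-0.126); obs={}
ps=[]
for i,(x,y) in enumerate([(0.50,0.26),(0.56,0.22)]):
    robot.movep([x,y,0.34],R); p=shot('wrist',f'w{i}.png'); ps.append(p)
    print(p['pose'].round(3).tolist())
for p in ps:
    for n in ['knob3','switch_tip','sheeter']:
        print(n,[(np.round(r['centre'],3).tolist(),round(r['conf'],2),proj(p,r['centre']).round().tolist()) for r in robot.tip_of(p,n)])
for col,X in [('blue',[.5805,.178,.104]),('yellow',[.592,.269,.104]),('red',[.547,.379,.165])]:
    o=[]
    for p in ps:
        u=proj(p,X); b=blob(p,col,u,40); print(col,u.round(),b)
        if b: o.append((p,b[0]))
    if len(o)==2: print(tri(o).round(4),[atz(p,u,.104).round(4) for p,u in o])
cv2.imwrite('pics/w01.png',np.vstack([cv2.resize(p['frame'],(400,300)) for p in ps]))
print(robot.sense()['clock'])
E
```

```text
[[-0.125, -0.94, -0.316, 0.581], [-0.992, 0.119, 0.039, 0.25], [0.001, 0.318, -0.948, 0.475], [0.0, 0.0, 0.0, 1.0]]
[[-0.127, -0.94, -0.317, 0.642], [-0.992, 0.121, 0.039, 0.209], [0.002, 0.319, -0.948, 0.474], [0.0, 0.0, 0.0, 1.0]]
knob3 [([0.582, 0.18, 0.07], 0.94, [390.0, 103.0]), ([0.59, 0.273, 0.068], 0.91, [292.0, 107.0]), ([0.439, 0.307, -0.002], 0.67, [287.0, 239.0])]
switch_tip [([0.548, 0.379, 0.169], 0.78, [155.0, 182.0])]
sheeter [([0.586, 0.221, -0.001], 0.96, [342.0, 105.0])]
knob3 [([0.55, 0.381, 0.168], 0.73, [123.0, 259.0]), ([0.59, 0.267, 0.065], 0.72, [267.0, 174.0]), ([0.44, 0.305, -0.001], 0.71, [264.0, 287.0]), ([0.583, 0.177, 0.072], 0.66, [357.0, 171.0])]
switch_tip [([0.546, 0.378, 0.167], 0.96, [129.0, 263.0])]
sheeter [([0.586, 0.218, -0.002], 0.9, [316.0, 164.0])]
blue [399. 104.] (array([397.20051746, 101.9068564 ]), 773)
blue [359. 179.] (array([357.05521472, 177.15490798]), 652)
[0.5823 0.1802 0.1053] [array([0.5823, 0.1799, 0.104 ]), array([0.5821, 0.1801, 0.104 ])]
yellow [294. 104.] (array([293.67073171, 105.02845528]), 738)
yellow [260. 179.] (array([259.45746388, 180.34189406]), 623)
[0.591  0.2697 0.1058] [array([0.591 , 0.2698, 0.104 ]), array([0.5907, 0.2699, 0.104 ])]
red [158. 182.] (array([155.32550336, 178.36689038]), 894)
red [128. 261.] (array([124.70596026, 259.2410596 ]), 755)
[0.5506 0.3785 0.1697] [array([0.5438, 0.4059, 0.104 ]), array([0.5309, 0.4151, 0.104 ])]
3.7667
```

View pics/w01.png

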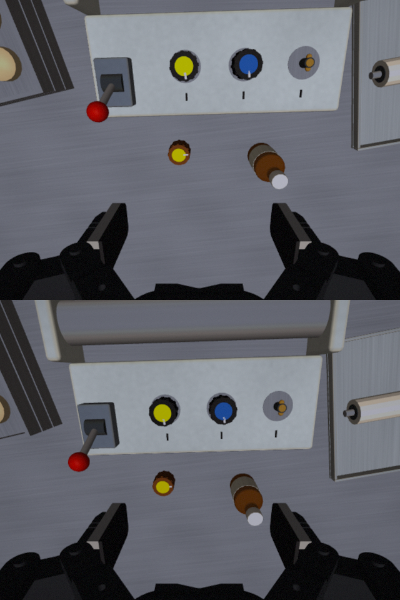

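The wrist views show the red ball (97,112 in the upper half), black knob3 with yellow disc (184,66), black knob2 with blue disc (247,64) and the bare brass spindle 1 (306,62). The brown look-alike stands on the bench (179,153). Triangulated disc heights of 0.105 m agree with the 0.104 m expected. One enlarged crop next, then the switch.

```bash
cat >> h.py <<'E'
YAW=-0.0966; O=np.array([.5860,.2199,0])
def D(x,y,z):
    c,s=np.cos(YAW),np.sin(YAW); return O+np.array([c*x-s*y,s*x+c*y,z])
E
python3 - <<'E'
from h import *
f=cv2.imread('pics/w0.png'); cv2.imwrite('pics/crop.png',cv2.resize(f[60:290,230:470],None,fx=2.4,fy=2.4,interpolation=cv2.INTER_CUBIC))
R=down(YAW)
robot.clamp(20)
robot.movep(D(-.115,.155,.26),R); robot.line_to(D(-.115,.155,.153))
hit=robot.line_to(D(.010,.155,.153),v=.05,force_limit=8)
s=robot.sense(); e=s['eef_pos']; d=e-O; c,sn=np.cos(YAW),np.sin(YAW)
print(hit,'deck x',c*d[0]+sn*d[1],s['ft_force'],s['clock'])
robot.line_to(e+(D(-.03,0,0)-O)*np.array([1,1,0])); robot.line_to(D(-.06,.155,.30))
robot.movep(D(-.06,.155,.36),R)
ps=[shot('wrist','s0.png'),shot('side','s1.png'),shot('scene','s2.png')]
for p in ps: print([(np.round(r['centre'],3).tolist(),round(r['conf'],2)) for r in robot.tip_of(p,'switch_tip')])
print('want',D(.018,.155,.162))
o=[(p,blob(p,'red',proj(p,D(.018,.155,.162)),30)) for p in ps]; print([b for p,b in o])
o=[(p,b[0]) for p,b in o if b]; print(tri(o))
E
```

```text
True deck x -0.006387876023072274 [-2.7594521   0.98398306  4.39289642] 8.1417
[([0.618, 0.374, 0.166], 0.97), ([0.407, 0.151, 0.004], 0.44)]
[([0.617, 0.372, 0.163], 0.61), ([0.541, -0.112, 0.028], 0.37)]
[]
want [0.61886581 0.37244127 0.162     ]
[(array([318.01112485, 120.88751545]), 809), (array([222.76100629, 358.37735849]), 159), (array([459.08474576, 216.55932203]), 59)]
[0.61876615 0.3726865  0.16289955]
```

View pics/crop.png

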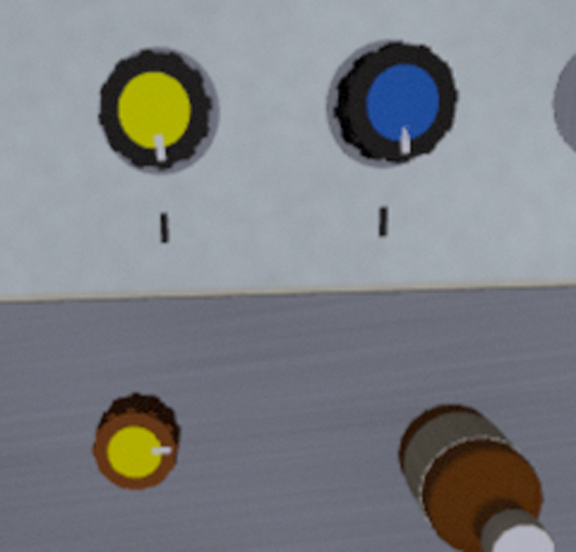

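The crop confirms it: both deck knobs are black, and the bench one is brown with a turned-out mark. The switch ball measures within 1 mm of its OFF position. Next, knob2 by twist and gentle pull.

```bash
cat >> h.py <<'E'
def pull(xy,zt=.084,grip=60):
    xy=np.asarray(xy); P=lambda z:np.array([xy[0],xy[1],z])
    robot.open(); robot.movep(P(.20),down(YAW)); robot.line_to(P(zt),v=.08)
    f0=robot.sense()['ft_force'].copy(); robot.clamp(grip)
    s=robot.sense(); print('grip',s['grip_width'],s['grip_force'],s['ft_force']-f0)
    z=zt; a=0.5; F=0
    for i in range(26):
        dz=float(np.clip((11-F)/10*.0025,.0002,.0022))
        if i==0: dz=.0005
        T=abs(a-(0 if i==0 else -a)); z+=dz
        t=robot.sense()['clock']; robot.line_to(P(z),down(YAW+a),v=dz/T)
        s=robot.sense(); d=f0-s['ft_force']; F=d[2]
        print(i,round(z-zt,4),round(s['eef_pos'][2]-zt,4),'F',d.round(1),'w',round(s['grip_width'],4),'T',round(s['clock']-t,2))
        if s['grip_width']<.03 : print('lost'); break
        if z-zt>.024 and abs(F)<3: break
        a=-a
    return z
E
python3 - <<'E'
from h import *
pull([.5822,.1801]); print(robot.sense()['clock'])
p=shot('side','k2.png'); shot('scene','k2b.png')
cv2.imwrite('pics/k2c.png',cv2.resize(p['frame'][180:420,180:400],None,fx=2,fy=2))
E
```

```text
grip 0.0390450947478269 60.75242690742016 [0.43514367 3.21115611 3.31560354]
0 0.0005 0.0005 F [ 0.   0.2 -2.8] w 0.0394 T 0.65
1 0.0027 0.0019 F [-2.6 -2.3  4. ] w 0.0393 T 1.15
2 0.0045 0.0041 F [-2.9 -5.   5.1] w 0.039 T 1.15
3 0.0059 0.0064 F [-0.7 -5.2  2.1] w 0.0394 T 1.15
4 0.0081 0.0081 F [-1.2 -9.1  4.9] w 0.0392 T 1.15
5 0.0096 0.0095 F [-1.  -2.5  4.1] w 0.0389 T 1.15
6 0.0114 0.0113 F [-1.  -4.2  4.1] w 0.039 T 1.15
7 0.0131 0.0131 F [-1.2 -5.3  3.8] w 0.0391 T 1.15
8 0.0149 0.0149 F [ 0.3 -2.6  2.7] w 0.0396 T 1.15
9 0.017 0.0172 F [ 0.2 -3.8  2.6] w 0.039 T 1.15
10 0.0191 0.0201 F [ 0.2 -0.4 -2.9] w 0.0393 T 1.15
11 0.0213 0.0209 F [ 0.1 -0.1  0.4] w 0.039 T 1.15
12 0.0235 0.0234 F [-1.2 -0.6  1. ] w 0.0392 T 1.15
13 0.0257 0.0256 F [ 0.2 -1.4 -0.5] w 0.0392 T 1.15
29.7833
```

Run:
```python
from h import *
p=robot.capture('scene')
c=[atz(p,u,.05) for u in [(126,265),(197,251),(212,339),(137,352)]]
m=sum(c)/4; print(np.round(c,3).tolist(),m)
e=c[2]-c[1]+c[3]-c[0]; y=np.arctan2(e[1],e[0]); print('yaw',y,np.linalg.norm(c[2]-c[1]),np.linalg.norm(c[1]-c[0]))
for n in ['scene','side']:
    p=robot.capture(n)
    for nm in ['wash_pan','tray']:
        r=robot.regions_of(p,nm)
        if r:
            cs,_=cv2.findContours(r[0]['region'].astype(np.uint8),0,2); k=max(cs,key=cv2.contourArea)
            q=np.array([atz(p,u,.05 if nm=='wash_pan' else .022)[:2] for u in k[:,0]],np.float32)
            print(n,nm,cv2.minAreaRect(q))
```

```text
[[0.451, -0.427, 0.05], [0.454, -0.252, 0.05], [0.719, -0.262, 0.05], [0.706, -0.426, 0.05]] [ 0.58242968 -0.34180034  0.05      ]
yaw -0.015382053223287876 0.26480092529530846 0.1752179226054663
scene wash_pan ((0.5825210809707642, -0.3440672755241394), (0.18009208142757416, 0.2932550013065338), 89.23367309570312)
scene tray ((0.541620135307312, -0.11530111730098724), (0.2740727663040161, 0.18328538537025452), 3.1773645877838135)
side wash_pan ((0.5805123448371887, -0.3686695396900177), (0.12165074795484543, 0.2344261258840561), 89.28598022460938)
side tray ((0.4675934314727783, -0.06072235107421875), (0.25596439838409424, 0.14665156602859497), 41.08613586425781)
```

View pics/k2c.png

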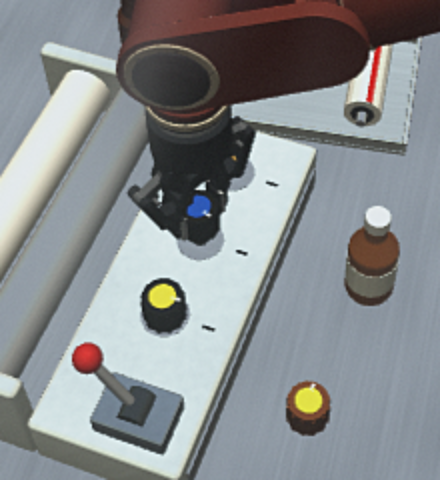

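knob2 is off and held at (200,210). The switch lever leans to the rear. The roller has been knocked towards the robot, and its red line now shows (375,70). Now knob2 goes into the pan, then knob3.

```bash
cat >> h.py <<'E'
def stow(xy):
    e=robot.sense()['eef_pos']; robot.line_to([e[0],e[1],.25],v=.2); R=down(0.)
    robot.movep([xy[0],xy[1],.25],R); s=robot.sense(); print('carry w',s['grip_width'])
    robot.line_to([xy[0],xy[1],.08],v=.2)
    print('hit',robot.line_to([xy[0],xy[1],.024],v=.06,force_limit=8)); robot.open(); robot.line_to([xy[0],xy[1],.25],v=.2)
E
python3 - <<'E'
from h import *
stow([.52,-.342]); pull([.5909,.2698]); p=shot('side','k3.png'); stow([.63,-.342]); print(robot.sense()['clock'])
q=shot('wrist','pan.png'); r=shot('scene','sc3.png')
cv2.imwrite('pics/k3c.png',np.hstack([cv2.resize(q['frame'],(400,300)),cv2.resize(r['frame'][130:370,100:420],(400,300))]))
E
```

```text
carry w 0.03918721406813331
hit False
grip 0.039646291348143535 60.761136934161186 [0.05826399 1.25523678 2.09140362]
0 0.0005 0.0005 F [-1.6 -4.   0.2] w 0.0394 T 0.65
1 0.0027 0.0019 F [-2.6 -2.3  5.5] w 0.0392 T 1.15
2 0.0041 0.004 F [-2.7 -5.7  5.3] w 0.0391 T 1.15
3 0.0055 0.0054 F [-2.1 -2.   5.2] w 0.0394 T 1.15
4 0.007 0.0069 F [-0.5 -0.4  3.2] w 0.039 T 1.15
5 0.0089 0.0088 F [-1.4 -0.7  4. ] w 0.0395 T 1.15
6 0.0107 0.0106 F [-1.6 -5.3  6.5] w 0.0393 T 1.15
7 0.0118 0.0118 F [-1.2 -1.6  4.3] w 0.0391 T 1.15
8 0.0135 0.0134 F [-0.  -0.3  4.8] w 0.0395 T 1.15
9 0.015 0.015 F [-0.9  0.6  4.6] w 0.0395 T 1.15
10 0.0166 0.0169 F [ 0.5 -1.2  2.4] w 0.0394 T 1.15
11 0.0188 0.0195 F [ 1.6  2.1 -1.5] w 0.0394 T 1.15
12 0.021 0.0206 F [-0.6  0.8  1.9] w 0.0393 T 1.15
13 0.0232 0.0231 F [-0.5  0.9  1.6] w 0.0395 T 1.15
14 0.0254 0.0254 F [-1.2  0.1  2.5] w 0.0396 T 1.15
carry w 0.03962227908381227
hit False
65.1167
```

View pics/k3c.png

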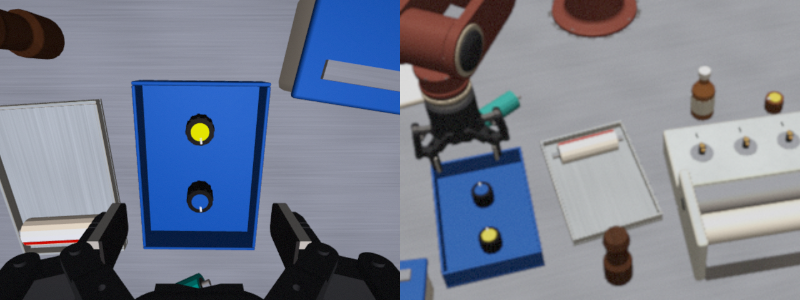

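Both knobs stand in the pan (left half, 200,130 and 200,197). The roller lies near the robot-side wall of the tray with its red line on the robot side (50,240). Now I'll measure the roller and red line from two wrist places.

Run:
```python
from h import *
R=down(0.05); ps=[]
for i,(x,y) in enumerate([(.40,-.09),(.47,-.14)]):
    robot.movep([x,y,.26],R); p=shot('wrist',f'r{i}.png'); ps.append(p)
    for n in ['rollerA','tray']: print(n,[(np.round(r['centre'],3).tolist(),round(r['conf'],2),proj(p,r['centre']).round().tolist()) for r in robot.tip_of(p,n)])
cv2.imwrite('pics/r01.png',np.vstack([cv2.resize(p['frame'],(400,300)) for p in ps]))
for p in ps: print(blob(p,'red',proj(p,[.45,-.115,.04]),120))
print(robot.sense()['clock'])
```

```text
rollerA [([0.41, 0.149, -0.0], 0.44, [75.0, 179.0])]
tray [([0.534, -0.111, 0.005], 0.89, [347.0, 55.0]), ([0.46, -0.115, 0.027], 0.62, [348.0, 143.0])]
rollerA [([0.408, 0.147, 0.002], 0.59, [37.0, 247.0])]
tray [([0.536, -0.111, 0.006], 0.67, [289.0, 131.0])]
(array([353.14422159, 153.84049666]), 1047)
(array([292.22971286, 229.96254682]), 801)
67.2417
```

View pics/r01.png

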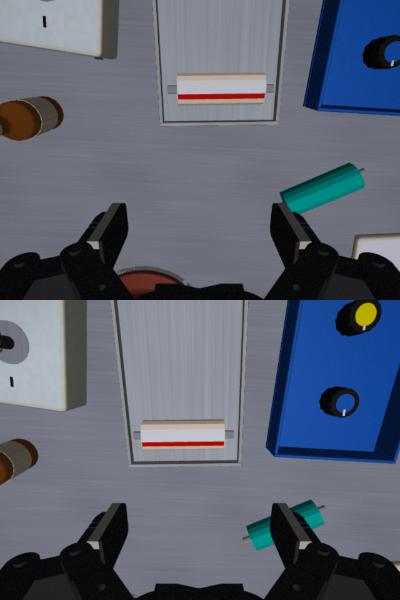

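Run:
```python
from h import *
Ps=[]
import pickle
ps=[]
for i,(x,y) in enumerate([(.47,-.14)]):
    p=robot.capture('wrist'); ps.append(p)
p1=ps[0]; T=p1['pose'].copy(); T0=T.copy(); T0[:3,3]+=np.array([-.07,.05,0])  # first place, same orientation
p0=dict(p1,pose=T0)
print('red',tri([(p0,(353.14,153.84)),(p1,(292.23,229.96))]).round(4))
# ends of red strip & silhouette
f1=cv2.imread('pics/r1.png'); f0=cv2.imread('pics/r0.png')
for f,p,c in [(f0,p0,353),(f1,p1,292)]:
    col=f[:, c-20:c+20].mean(1).astype(int)
    rows=range(105,180) if p is p0 else range(180,255)
    print([(r,*col[r]) for r in rows][::2])
print('axis',tri([(p0,(353.5,140)),(p1,(292.5,216))]).round(4))
for p,us in [(p0,[(275,142),(432,138)]),(p1,[(219,216),(366,216)])]: print([atz(p,u,.027).round(4).tolist() for u in us])
for p,us in [(p0,[(150*1.6,0)]),]: pass
# tray corners at z=.022 : front wall
print([atz(p0,u,.022).round(4).tolist() for u in [(161*1.6,124*1.6),(279*1.6,120*1.6)]],[atz(p1,u,.022).round(4).tolist() for u in [(131*1.6,164*1.6),(240*1.6,163*1.6)]])
```

```text
red [ 0.4508 -0.1177  0.0462]
[(105, np.int64(149), np.int64(140), np.int64(134)), (107, np.int64(149), np.int64(140), np.int64(134)), (109, np.int64(149), np.int64(140), np.int64(135)), (111, np.int64(149), np.int64(140), np.int64(135)), (113, np.int64(149), np.int64(140), np.int64(135)), (115, np.int64(150), np.int64(140), np.int64(135)), (117, np.int64(113), np.int64(121), np.int64(130)), (119, np.int64(111), np.int64(121), np.int64(130)), (121, np.int64(151), np.int64(164), np.int64(176)), (123, np.int64(156), np.int64(169), np.int64(182)), (125, np.int64(156), np.int64(169), np.int64(181)), (127, np.int64(156), np.int64(169), np.int64(181)), (129, np.int64(186), np.int64(183), np.int64(182)), (131, np.int64(187), np.int64(183), np.int64(182)), (133, np.int64(186), np.int64(183), np.int64(181)), (135, np.int64(187), np.int64(183), np.int64(182)), (137, np.int64(187), np.int64(183), np.int64(182)), (139, np.int64(195), np.int64(183), np.int64(181)), (141, np.int64(196), np.int64(183), np.int64(182)), (143, np.int64(196), np.int64(183), np.int64(182)), (145, np.int64(196), np.int64
[... 2394 characters left out ...]
int64(136), np.int64(148), np.int64(159)), (240, np.int64(157), np.int64(148), np.int64(143)), (242, np.int64(159), np.int64(149), np.int64(143)), (244, np.int64(159), np.int64(149), np.int64(143)), (246, np.int64(159), np.int64(149), np.int64(143)), (248, np.int64(158), np.int64(149), np.int64(143)), (250, np.int64(159), np.int64(149), np.int64(143)), (252, np.int64(159), np.int64(149), np.int64(143)), (254, np.int64(159), np.int64(149), np.int64(143))]
axis [ 0.462  -0.1175  0.0398]
[[0.4559, -0.0491, 0.027], [0.4663, -0.1885, 0.027]]
[[0.4555, -0.0472, 0.027], [0.4624, -0.1861, 0.027]]
[[0.4031, -0.0329, 0.022], [0.418, -0.2103, 0.022]] [[0.4061, -0.0353, 0.022], [0.4164, -0.2087, 0.022]]
```

The geometry is consistent: axis at x≈0.460 and z 0.027, red line at (0.451, z 0.046). So the red line leans one flat (0.39 rad) towards the robot and the roller needs one flat of rolling towards +x. I'll push it in 1 mm steps with closed fingers above the wall, watching the red line from the scene camera.

```bash
cat > roll.py <<'E'
from h import *
u=np.array([np.cos(.065),np.sin(.065),0]); R=down(.065); C=np.array([.460,-.1172,0])
Q=lambda d,z:C+u*d+np.array([0,0,z])
robot.clamp(20)
robot.movep(Q(-.052,.20),R); robot.line_to(Q(-.052,.042),v=.1)
tgt=Q(.0087,.049)
def see():
    p=robot.capture('scene'); b=blob(p,'red',proj(p,tgt),28); return p,b
p,b=see(); print('target px',proj(p,tgt),'n=1 px',proj(p,Q(-.0084,.0473)),'start',b)
for d in np.arange(-.044,-.018,.001):
    robot.line_to(Q(d,.042),v=.02); p,b=see(); f=robot.sense()['ft_force']
    print(round(d,4),None if b is None else (b[0].round(1),b[1]),f.round(1))
    if b and np.linalg.norm(b[0]-proj(p,tgt))<2.0: break
robot.pause(.3)
robot.line_to(Q(d-.012,.042),v=.05); robot.line_to(Q(d-.012,.26),v=.15)
print(see()[1],robot.sense()['clock'])
ps=[]
for i,(x,y) in enumerate([(.40,-.09),(.45,-.14)]):
    robot.movep([x,y,.26],R); ps.append(shot('wrist',f'v{i}.png'))
print('red',tri([(p,blob(p,'red',proj(p,tgt),60)[0]) for p in ps]).round(4))
cv2.imwrite('pics/v01.png',np.vstack([cv2.resize(p['frame'],(400,300)) for p in ps]))
E
python3 roll.py
```

```text
target px [250.91710051 244.2358049 ] n=1 px [249.0838284  239.90399715] start None
-0.044 None [ 0.5 -0.1  1.1]
-0.043 None [ 0.3  0.5 -0.1]
-0.042 None [0.4 1.  1.1]
-0.041 None [ 0.2 -0.4 -0.3]
-0.04 None [ 0.2 -0.2 -0.5]
-0.039 None [ 0.2 -0.5  0.3]
-0.038 None [-0.4 -0.8 -0.2]
-0.037 None [-0.2  0.4  0.6]
-0.036 None [ 0.8 -0.4  0.1]
-0.035 None [-0.   0.4  0.4]
-0.034 None [-0.4 -0.7 -0.1]
-0.033 None [-1.1 -0.4 -0.8]
-0.032 (array([247., 239.]), 1) [ 0.1 -0.2  0.4]
-0.031 None [0.2 0.2 0.9]
-0.03 None [-3.2  0.4  2.3]
-0.029 None [-3.9  0.2  6.6]
-0.028 None [-7.9  1.   9.6]
-0.027 None [-9.3  2.4 14.2]
-0.026 None [-11.5   2.6  17.9]
-0.025 None [-11.5   4.3  21.4]
-0.024 None [-12.3   4.7  25. ]
-0.023 None [-12.3   6.   29. ]
-0.022 None [-13.2   6.6  30.7]
-0.021 None [-14.7   7.7  32.8]
-0.02 None [-13.8   8.4  34.8]
-0.019 None [-17.    8.5  39.2]
None 80.725
red [ 0.4699 -0.116   0.0469]
```

View pics/v01.png

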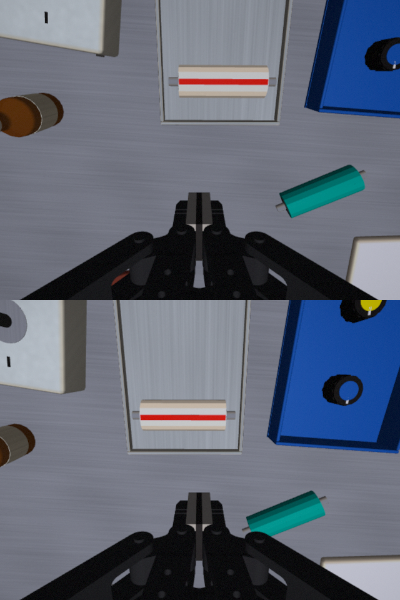

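The red line appears on top (upper 223,82; lower 183,417). I'll check this by fitting the 16-gon model to the silhouette rows.

```bash
cat > fit.py <<'E'
from h import *
u=np.array([np.cos(.065),np.sin(.065),0]); C=np.array([.460,-.1172,0])
def fit(p,f,verbose=True):
    # profile along the image column through the roller middle
    uv=proj(p,C+u*.009+[0,0,.049]); c=int(round(uv[0])); r0=int(uv[1])
    seg=f[r0-45:r0+45,c-12:c+12].mean(1); b,g,r=seg.T
    red=np.where((r>120)&(b<80))[0]; body=np.where((r>b+3)|((r>165)&(b>165)))[0]
    m=[r0-45+v for v in (body.min(),red.min(),red.max()+1,body.max()+1)]
    best=[]
    for n in (-2,-1,0,1,2):
      for x in np.arange(-.02,.035,.0005):
        a=np.arange(16)*np.pi/8+np.pi/16; Rc=.022/np.cos(np.pi/16)
        rows=[proj(p,C+u*(x+Rc*np.sin(t))+[0,0,.027+Rc*np.cos(t)])[1] for t in a]
        th=n*np.pi/8; rr=[proj(p,C+u*(x+.022*np.sin(th)+s*.00375*np.cos(th))+[0,0,.027+.022*np.cos(th)-s*.00375*np.sin(th)])[1] for s in(-1,1)]
        pr=[min(rows),min(rr),max(rr),max(rows)]; best.append((np.abs(np.subtract(pr,m)).max(),n,round(x,4)))
    print(m,[min(q for q in best if q[1]==n) for n in (-1,0,1)])
if __name__=='__main__':
    R=down(.065)
    for i,(x,y) in enumerate([(.40,-.09),(.45,-.14)]):
        robot.movep([x,y,.26],R); p=robot.capture('wrist'); fit(p,p['frame'])
    print(robot.sense()['clock'])
E
python3 fit.py
```

```text
[np.int64(106), np.int64(130), np.int64(138), np.int64(158)] [(np.float64(5.311122993883103), -1, np.float64(0.0125)), (np.float64(0.8560048164884222), 0, np.float64(0.008)), (np.float64(5.805388242561747), 1, np.float64(0.0035))]
[np.int64(161), np.int64(186), np.int64(194), np.int64(210)] [(np.float64(4.998377956987781), -1, np.float64(0.012)), (np.float64(0.341787739217267), 0, np.float64(0.008)), (np.float64(5.1175869513188275), 1, np.float64(0.0035))]
82.3583
```

The model fits n=0 (line uppermost) to under 1 px, against about 5 px for either neighbouring flat, and the axis moved 8 mm as expected. I'll retreat and take a last look.

Run:
```python
from h import *
robot.movep([.40,-.1,.35],down(.065)); robot.movej([1.179,0.053,1.613,0,1.476,-0.119]); robot.pause(1)
p=shot('scene','end.png'); q=shot('side','end2.png')
for n in ['switch_tip','oil','mill','knob2']: print(n,[(np.round(r['centre'],3).tolist(),round(r['conf'],2)) for r in robot.tip_of(p,n)+robot.tip_of(q,n)])
cv2.imwrite('pics/endc.png',np.hstack([cv2.resize(p['frame'],(400,300)),cv2.resize(q['frame'][100:400,180:440],(347,400))[:300]]) )
cv2.imwrite('pics/endc.png',q['frame'][90:430,180:420].repeat(1,0)); cv2.imwrite('pics/endc.png',cv2.resize(q['frame'][100:430,180:420],None,fx=1.8,fy=1.8))
```

```text
switch_tip [([0.61, 0.374, 0.161], 0.61), ([0.619, 0.374, 0.159], 0.77)]
oil [([0.412, 0.151, -0.0], 0.62), ([0.41, 0.15, -0.004], 0.86)]
mill [([0.755, -0.122, -0.002], 0.61), ([0.753, -0.129, -0.006], 0.73)]
knob2 [([0.52, -0.342, 0.006], 0.83), ([0.633, -0.345, 0.003], 0.76), ([0.444, 0.308, 0.001], 0.71), ([0.588, 0.218, 0.005], 0.49), ([0.439, 0.305, -0.002], 0.97), ([0.52, -0.344, 0.002], 0.73), ([0.631, -0.343, 0.002], 0.58)]
```

View pics/endc.png

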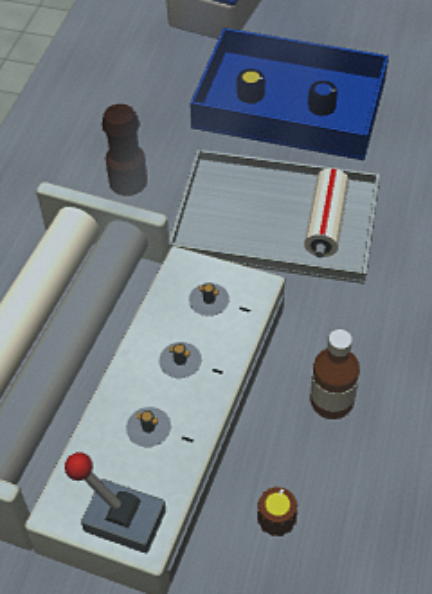

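The final view shows the lever to the rear (78,466), all spindles bare, and both knobs in the pan (250,85 and 322,95). The roller's red line is on top (330,200), and the bottle, mill and look-alikes are where they were.

```bash
python3 -c "
from workcell import robot
print(robot.sense()['clock']); print(robot.finish_job())"
```

```text
87.0167
the job is handed in; nothing more can be done
None
```

The job is handed in at 87 s: the switch was pushed to OFF first, then knob2 and knob3 (knob1 was absent) were twisted off into the wash pan with under 7 N of pull read after each twist, and the roller lies in its tray with the red line uppermost; while it was rolled the fingers pressed down on it with up to about 39 N, more than intended, and the bottle, mill and look-alikes were left alone.

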